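# Post a rejected knife handle into the bolted reject box

### The job

The glued-up knife handle on the bench (the thick one: two wooden scales on a steel tang) has failed inspection and belongs in the grey steel reject box. Slide the bolt knob on top of the box fully aside to free the sprung flap, push the handle lengthwise off the feed shelf through the flap until it drops inside and the flap snaps shut behind it, then slide the bolt fully home again. Leave the two loose single scales where they lie.

Things in the scene. Friction and masses are not known exactly. Their poses are not given: they have to be found in the camera images.
- handle_mid (a point): centre of the rejected handle, the only thick one: two brown wooden scales riveted on a bright steel tang, 112 x 29 x 18 mm, about 110 g, both ends alike; lies flat with its length along its own x, its top 9 mm above this point
- reject_box: fixed grey sheet-steel box, 160 deep (x) x 200 wide (y) x 188 mm high, clear pane in its top. Origin at the centre of its underside; its own -x is the front with the mouth, facing the robot; its +y is left as seen from the robot. Inside, the floor lies 124 mm below the mouth's sill
- mouth (a point): middle of the sill of the mouth, in the box's front face, 130 mm above the bench. Mouth 46 mm wide, 42 mm high, edged with slippery nylon trim; box top 58 mm above this point. Behind the 3 mm front wall the support ends: a handle pushed in lengthwise tips over the sill and falls in once about its middle is past it
- shelf_edge (a point): middle of the front edge of the dark steel feed shelf, on its top: the flat shelf, 112 mm wide, runs 130 mm from here along the box's own +x to the mouth, level with the sill. On its last 40 mm two funnel cheeks, 16 mm high, narrow from 100 mm apart to the mouth's width
- flap (a joint): sprung steel flap behind the mouth, hinged along its top edge, swings only inwards: 0 = shut, up to 1.45 rad; its spring is light (about half a newton at its lower edge) and shuts it at once. It cannot open while the bolt is home
- bolt (a joint): slide bolt that blocks the flap from behind: 0 = home (flap locked), 0.036 m = fully drawn (flap free). Opens along the box's own -y (to the right as seen from the robot); moves against about 3 N of friction and stays where it is left
- bolt_knob (a point): centre of the bolt's black round knob, 20 mm in diameter and 24 mm high, standing 14 mm behind the front face on the right of the box top (box y -0.052 when home, -0.088 drawn); this point is 204 mm above the bench, 16 mm above the box's top, knob from 4 to 28 mm above the top; moves with the bolt
- scale_1_mid (a point): centre of a loose single wooden scale, 112 x 24 x 8 mm, lying flat; a good part, to be left alone
- scale_2_mid (a point): centre of the other loose single wooden scale, 112 x 25 x 8 mm, lying flat; a good part, to be left alone

How it is judged (in metres and radians):
On the way, in this order (a step that is already met when the one before it is completed fails the run):
1. the bolt is drawn (value of joint bolt above 0.03 m), for 0.1 s.
2. the handle has gone through the flap and lies inside the box, the flap shut behind it (x of handle_mid in the frame of reject_box between -0.077 and 0.077 m and y of handle_mid in the frame of reject_box between -0.097 and 0.097 m and z of handle_mid in the frame of reject_box below 0.1 m and value of joint flap below 0.1 rad), for 0.2 s.
At the end, for the whole second after the job is handed in: The handle lies at rest inside the reject box (its centre between the walls and below 100 mm), the flap is shut (under 0.1 rad), the bolt is home (within 6 mm) and the two single scales are within 30 mm of where they lay (all of step 2 and linear speed of handle below 0.02 m/s and value of joint bolt below 0.006 m); the robot touches nothing.
It fails at once if a loose single scale is moved by more than 30 mm (distance of any of scale_1_mid, scale_2_mid from where it was at the start of the episode above 0.03 m).
It also fails if it takes over 48 s, if anything falls off the work surface, if the arm or the gripper's body presses on something with over 40 N, if the wrist force passes 120 N, or if a joint passes its speed limit or range.

### The arm

A 6-joint arm with a two-finger parallel gripper is mounted at the origin on a cart in front of the work surface, level with it; the furniture and walls round the work are solid. World frame = base frame: x ahead of the robot, y to its left, z up, the work surface at z = 0. Lengths are in m, angles in degrees, forces in N, time in s.
With the tool pointing down it reaches from about 0.375 to 0.9 m from the base axis. Payload 3.1 kg.
Tool frame: the origin (TCP) lies where the fingers leave the gripper's body, on its centre line; the fingertips stand 70 mm ahead of it and the grasp point (between the pads) lies 51 mm ahead of it; z points along the fingers, y is the line along which they close (so a half turn about z gives the same grasp; the last joint's range is limited). The gripper opens to 87 mm and grips with 3 to 60 N. Pads are 19 mm wide; open, the fingers measure 117 mm over their backs; the gripper's body (75 mm by 190 mm) begins 51 mm behind the grasp point.
Start: joints at [-85.17, 30.224, 82.088, -0, 67.689, -10.227], TCP at [0.162, -0.604, 0.292] pointing down, gripper open.
Joint ranges: [-176.69, 176.69], [-43.24, 126.21], [12.49, 139.97], [-82, 262], [0, 151.66], [-163.58, 163.58]. Speed limits (degrees/s): [159.86, 159.86, 180, 180, 180, 180].

### API

Orientations are given as a 3x3 rotation matrix whose columns are the frame's x, y, z axes.
In Python, from rig import readout, capture, calibration, bot, look_for gives the robot as it stands. The module is installed in compiled form; this text tells all that it offers.
- The arm moves only by the shell command python3 -m pendant 'ROWS'. ROWS is JSON, a list of rows, each a list of 7 numbers: the shift along the tool's x, y, z normalised to -1 to 1, where 1 is 200 mm, then the turn, a rotation vector about the tool's x, y, z normalised to -1 to 1, where 1 is 180 degrees, then the closure, from -1 (fully open) to 1 (shut). In form: [[dx, dy, dz, ax, ay, az, grip], ...]. A call has 1 to 8 rows; each row is the pose to reach, as a shift and turn from the pose commanded when the call began, along the tool's axes at that moment, turning the shorter way round; what a row does not reach only later rows make up. A row lasts 1/10 s, in which the tool goes at most 50 mm and 8.59 degrees, less where a joint would pass 70% of its speed; a pose out of reach is approached as far as the arm can. A call with a number of a shift or a turn outside -1 to 1 is refused whole. A call with a gripper value outside its range is refused whole. The fingers move at their own pace and stop on an object; the grip force is fixed at half the most. Time passes only in rows, so rows that repeat a pose let the fingers close. It gives the time, the measured TCP pose, the force, the opening and the grip force at its end, in the units of the state.
- readout.read_state(): the state, without advancing time (a new reading comes with each control period).
- capture(name): name is "scene" or "top"; returns (picture, depth): 420x560x3 uint8, red, green, blue; 420x560 float32, m along the optical axis (not along the pixel's ray), 0 where there is no reading.
- calibration(name): a dict with "mtx" (3x3 intrinsics, pixels), "T" (4x4, takes a point from camera to world coordinates). Camera axes: x right, y down, z forward; pixel columns grow to the right and rows downward; lengths in m; the calibration is good to about 2 mm. A picture is of the moment at which its call begins. calibration takes no time and is no camera call.
- bot.hand_in(): hands the job in; it is judged then, once.
Trained networks look in the newest picture that a camera, given by its name, has taken for a name from the list of things; names that differ only in an ending like _2 or _b are one class to them, and where a whole thing is asked for, a point or a joint stands for the part that bears it (a point fixed in the world has none). Each returns a list of dicts, best first, with "conf" (0 to 1); they miss things now and then, are a little off and sometimes report something else, mostly with a low value. They report only what shows in the picture. A call takes as long as a camera call.
- look_for(thing, camera): "extent" ([left, top, right, bottom] in pixels, round what is visible of it).
The state is a dict: "time_s": time; "joint_positions": joint angles; "qvel": joint speeds; "tau": joint torques, N m; "position": TCP position; "tcp_rot": TCP orientation; "force": force on the tool from outside, world axes, zero at the start; "moment": the same for the moment, N m; "opening": opening from 0.0 (shut) to 1.0 (fully open); "grasp_force": force on a finger pad.
Only numpy, scipy, OpenCV 4.12 (cv2) and the standard library are available. Lean on these libraries where they do the work, as an engineer would, in place of code of your own. Each camera call takes 0.05 s, during which the arm holds its last target. There are 200 camera calls.

## Working session

There is one attempt and no reset: what is moved stays moved. The work goes in short steps, Python scripts to look and compute and a shell command to move; the robot and the scene stay as the last step left them, time stands still between calls to the robot, and variables do not carry over. Pictures are saved under pics/ and viewed, at most 10 in all, crops included, and the job is handed in when it is done.

```bash
mkdir -p pics; python3 - <<'E'
from rig import readout, capture, calibration, look_for
import cv2,numpy as np
for c in("scene","top"):
    p,d=capture(c); cv2.imwrite(f"pics/{c}0.png",p[:,:,::-1]); np.savez(f"{c}0.npz",p=p,d=d)
    k=calibration(c); print(c,k["mtx"].round(1).tolist(),k["T"].round(4).tolist())
    for t in("handle_mid","reject_box","bolt_knob","scale_1_mid","shelf_edge","flap"):
        try: print(t,[(np.round(r["extent"]).tolist(),round(r["conf"],2)) for r in look_for(t,c)][:3])
        except Exception as e: print(t,e)
s=readout.read_state(); print(s["time_s"],s["position"],s["tcp_rot"],s["opening"])
E
```

```text
scene [[516.2, 0.0, 273.5], [0.0, 516.2, 214.2], [0.0, 0.0, 1.0]] [[-0.5844, -0.5811, 0.5663, -0.1557], [-0.8112, 0.4014, -0.4253, 0.3584], [0.0198, -0.7079, -0.706, 1.035], [0.0, 0.0, 0.0, 1.0]]
handle_mid []
reject_box []
bolt_knob [([381.0, 254.0, 387.0, 263.0], 0.18)]
scale_1_mid []
shelf_edge [([120.0, 184.0, 230.0, 310.0], 0.92)]
flap [([173.0, 241.0, 196.0, 259.0], 0.64)]
top [[502.4, 0.0, 288.0], [0.0, 502.4, 204.1], [0.0, 0.0, 1.0]] [[-0.0305, -0.9987, 0.0402, 0.4987], [-0.9992, 0.0315, 0.0265, -0.2031], [-0.0278, -0.0393, -0.9988, 1.4147], [0.0, 0.0, 0.0, 1.0]]
handle_mid [([308.0, 232.0, 320.0, 268.0], 0.83)]
reject_box [([152.0, 128.0, 254.0, 252.0], 0.62)]
bolt_knob [([208.0, 191.0, 222.0, 198.0], 0.65)]
scale_1_mid [([336.0, 217.0, 354.0, 256.0], 0.56)]
shelf_edge [([155.0, 129.0, 247.0, 253.0], 0.71)]
flap []
0.7 [ 0.16239196 -0.60352463  0.29228073] [[ 9.65668613e-01  2.59777078e-01  4.48867752e-06]
 [ 2.59777077e-01 -9.65668611e-01 -6.21910782e-05]
 [-1.18212416e-05  6.12220278e-05 -9.99999998e-01]] 0.9973130500089259
```

View pics/scene0.png

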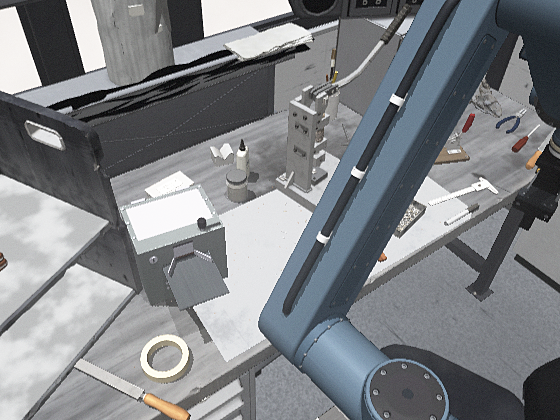

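View pics/top0.png

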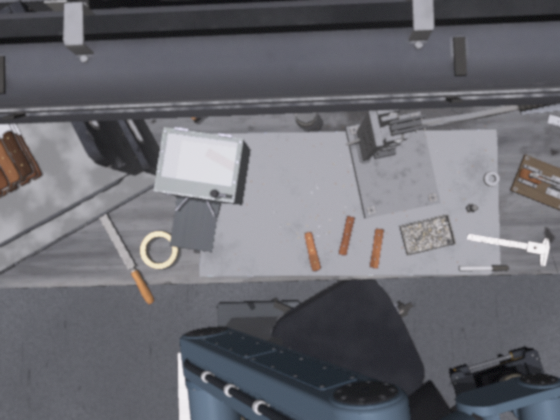

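The top view shows three brown parts at about (313,252), (347,235) and (377,248). The box is at (200,165), its knob at (215,194), and the shelf runs down to (193,250). Next I'll measure them using depth.

```bash
cat > h.py <<'E'
import numpy as np,cv2
from rig import calibration
def cloud(c,d):
    k=calibration(c);K,T=k["mtx"],np.array(k["T"]);v,u=np.mgrid[:420,:560]
    P=np.stack([(u-K[0][2])/K[0][0]*d,(v-K[1][2])/K[1][1]*d,d],-1)
    return P@T[:3,:3].T+T[:3,3]
E
python3 - <<'E'
from h import *
z=np.load("top0.npz");W=cloud("top",z["d"]);p=z["p"].astype(int)
hsv=cv2.cvtColor(z["p"],cv2.COLOR_RGB2HSV)
for n,(a,b,c,e) in dict(A=(300,225,325,275),B=(334,210,358,260),C=(366,222,388,272)).items():
    m=np.zeros((420,560),bool);m[b:e,a:c]=1;m&=(hsv[...,1]>90)
    w=W[m];r=cv2.minAreaRect((w[:,:2]*1000).astype(np.float32)); print(n,m.sum(),w.mean(0).round(4),np.percentile(w[:,2],[10,50,90]).round(4),r)
    x=w[:,:2]-w[:,:2].mean(0);u=np.linalg.svd(x,full_matrices=False)[2][0];print(np.degrees(np.arctan2(u[1],u[0])),np.ptp(x@u))
# bench
print("bench",np.median(W[200:215,270:330,2]))
m=np.zeros((420,560),bool);m[120:260,150:255]=1
def rect(lo,hi,n,box=None):
    k=m&(W[...,2]>lo)&(W[...,2]<hi)
    k=cv2.morphologyEx(k.astype(np.uint8),cv2.MORPH_OPEN,np.ones((3,3)))>0 if n!="knob" else k
    nn,l,s,ce=cv2.connectedComponentsWithStats(k.astype(np.uint8))
    for i in range(1,nn):
        if s[i][4]>(5 if n=="knob" else 150):
            w=W[l==i]; r=cv2.minAreaRect((w[:,:2]*1000).astype(np.float32));print(n,s[i],w.mean(0).round(4),np.round(r[0],1),np.round(r[1],1),round(r[2],2),np.median(w[:,2]))
rect(.178,.197,"top");rect(.205,.24,"knob");rect(.122,.137,"shelf")
z=np.load("scene0.npz");W=cloud("scene",z["d"]);m=np.zeros((420,560),bool);m[170:320,100:240]=1
rect(.178,.197,"Stop");rect(.205,.24,"knob");rect(.122,.137,"Sshelf")
E
```

```text
A 265 [ 0.4217 -0.2281  0.0235] [0.0143 0.0184 0.0222] ((436.2768249511719, -224.52163696289062), (131.04568481445312, 20.794784545898438), 12.311758995056152)
-168.27545279089705 0.130936808797416
B 226 [ 0.4634 -0.3252  0.0093] [0.0056 0.0095 0.0132] ((463.5454406738281, -324.7113952636719), (18.391019821166992, 103.5749740600586), 75.64701080322266)
165.060926535174 0.10363095848957223
C 260 [ 0.4246 -0.4075  0.0091] [0.0052 0.0093 0.0126] ((425.0416564941406, -407.666748046875), (20.20075035095215, 104.7144775390625), 78.1631088256836)
169.5798638851827 0.10456070494022196
bench 0.0007552135952503258
top [ 154  128   89   72 5102] [0.6556 0.0505 0.188 ] [655.   50.6] [204.6 165.6] 79.88 0.188005393260804
knob [150 162   4   9  24] [0.6482 0.1569 0.2149] [649.8 156.7] [ 7.7 19.2] 86.86 0.21379387295062224
knob [209 190   9   8  57] [0.5782 0.0076 0.2155] [578.2   8.4] [16.9 19.6] 0.44 0.2159902808318086
shelf [ 169  197   50   56 2121] [0.5057 0.0745 0.1306] [507.9  74.7] [113.4 133.4] 80.11 0.13068132740924776
Stop [ 104  185  121   72 4630] [0.6481 0.0566 0.1873] [657.7  73.1] [253.7 170.7] 79.7 0.18742210817473715
knob [197 218   9   9  68] [0.5753 0.009  0.2131] [576.6   8.9] [17.9 18.2] 58.91 0.2139826242063837
knob [106 221  22  19 197] [0.645  0.1708 0.2208] [656.  171.9] [42.1 25. ] 30.12 0.22044722138630257
Sshelf [ 162  254   67   57 2411] [0.5028 0.0766 0.1302] [508.7  72.9] [112.6 140.3] 79.87 0.13015609138452933
```

```bash
cat >> h.py <<'E'
from rig import readout
from scipy.spatial.transform import Rotation as Ro
def go(x,y,z,yaw):
    s=readout.read_state();R=np.array(s["tcp_rot"]);d=R.T@(np.array([x,y,z])-s["position"])
    a=np.radians(yaw);X=np.array([np.cos(a),np.sin(a),0]);G=np.stack([X,np.cross([0,0,-1],X),[0,0,-1]],1)
    print((d/.2).round(4),(Ro.from_matrix(R.T@G).as_rotvec()/np.pi).round(4),s["time_s"],np.round(s["position"],4))
def box(x,y):  # box frame -> world
    a=np.radians(-10.0);c,s=np.cos(a),np.sin(a);return .6555+c*x-s*y,.0505+s*x+c*y
E
python3 - <<'E'
from h import *
z=np.load("top0.npz");W=cloud("top",z["d"]);hsv=cv2.cvtColor(z["p"],cv2.COLOR_RGB2HSV)
m=np.zeros((420,560),bool);m[225:275,300:325]=1;m&=(hsv[...,1]>90)&(W[...,2]>.011)&(W[...,2]<.026)
w=W[m];x=w[:,:2]-w[:,:2].mean(0);u=np.linalg.svd(x,full_matrices=False)[2][0]
print(w.mean(0),np.degrees(np.arctan2(u[1],u[0])),np.ptp(x@u),cv2.minAreaRect((w[:,:2]*1000).astype(np.float32)))
print(box(-.066,-.052),box(-.08,0),box(-.21,0))
go(.579,.0095,.30,-10)
E
```

```text
[ 0.42110078 -0.22827239  0.01829597] -168.48225253194838 0.10298443017567963 ((422.590576171875, -227.50865173339844), (103.02886962890625, 20.794784545898438), 12.311758995056152)
(np.float64(0.5814729830625138), np.float64(0.010750776569382593)) (np.float64(0.5767153797590233), np.float64(0.06439185421335443)) (np.float64(0.4486903718674363), np.float64(0.08696611731005538))
[ 2.8078 -2.4188 -0.0388] [ 0.     -0.      0.1392] 0.7 [ 0.1624 -0.6035  0.2923]
```

```bash
R='[1,-0.86,-0.04,0,0,0,-1]'; python3 -m pendant '[[1,-0.86,-0.04,0,0,0,-1],[1,-0.86,-0.04,0,0,0,-1],[1,-0.86,-0.04,0,0,0,-1],[1,-0.86,-0.04,0,0,0,-1],[1,-0.86,-0.04,0,0,0,-1],[1,-0.86,-0.04,0,0,0,-1]]'
python3 -m pendant '[[1,-0.86,0,0,0,0,-1],[1,-0.86,0,0,0,0,-1],[1,-0.86,0,0,0,0,-1],[1,-0.86,0,0,0,0,-1],[1,-0.86,0,0,0,0,-1],[1,-0.86,0,0,0,0,-1]]'
python3 -c "from h import *;go(.579,.0095,.30,-10)"
```

```text
time_s: 1.3
position: [0.3123, -0.3808, 0.3004]
tcp_rot: [[0.965, 0.264, -0.0], [0.264, -0.965, 0.003], [0.001, -0.003, -1.0]]
force: [0.3, 0.3, -0.7]
opening: 0.997
grasp_force: 0.0
time_s: 1.9
position: [0.4611, -0.1644, 0.3005]
tcp_rot: [[0.964, 0.264, 0.001], [0.264, -0.964, 0.0], [0.001, -0.0, -1.0]]
force: [-0.8, 0.4, 0.6]
opening: 0.997
grasp_force: 0.0
[ 0.7981 -0.683   0.0036] [-1.000e-04 -4.000e-04  1.406e-01] 1.9 [ 0.4611 -0.1644  0.3005]
```

```bash
python3 -m pendant '[[0.79,-0.68,0,0,0,0.14,-1],[0.79,-0.68,0,0,0,0.14,-1],[0.79,-0.68,0,0,0,0.14,-1],[0.79,-0.68,0,0,0,0.14,-1],[0.79,-0.68,0,0,0,0.14,-1],[0.79,-0.68,0,0,0,0.14,-1],[0.79,-0.68,0,0,0,0.14,-1]]'
python3 -c "from h import *;go(.579,.0095,.265,-10)"
```

```text
time_s: 2.6
position: [0.5766, 0.0042, 0.2999]
tcp_rot: [[0.984, -0.175, -0.001], [-0.175, -0.984, -0.001], [-0.001, 0.001, -1.0]]
force: [0.0, 0.7, -1.0]
opening: 1.003
grasp_force: 0.0
[ 0.0075 -0.0282  0.1747] [ 0.0003  0.0002 -0.0006] 2.6 [0.5766 0.0042 0.2999]
```

Lower, grip the knob, then draw it 36 mm (tool +y).

```bash
python3 -m pendant '[[0.007,-0.028,0.175,0,0,0,-1],[0.007,-0.028,0.175,0,0,0,-1],[0.007,-0.028,0.175,0,0,0,1],[0.007,-0.028,0.175,0,0,0,1],[0.007,-0.028,0.175,0,0,0,1],[0.007,-0.028,0.175,0,0,0,1],[0.007,-0.028,0.175,0,0,0,1],[0.007,-0.028,0.175,0,0,0,1]]'
python3 -m pendant '[[0,0,0,0,0,0,1],[0,0,0,0,0,0,1],[0,0,0,0,0,0,1],[0,0,0,0,0,0,1]]'
```

```text
time_s: 3.4
position: [0.579, 0.0102, 0.2657]
tcp_rot: [[0.984, -0.176, 0.001], [-0.176, -0.984, -0.0], [0.001, 0.0, -1.0]]
force: [0.2, 0.3, -0.2]
opening: 0.544
grasp_force: 0.0
time_s: 3.8
position: [0.5788, 0.0101, 0.2652]
tcp_rot: [[0.984, -0.176, -0.0], [-0.176, -0.984, -0.001], [-0.0, 0.001, -1.0]]
force: [-0.2, -0.2, -0.1]
opening: 0.213
grasp_force: 30.0
```

```bash
python3 - <<'E'
from h import *
from rig import capture
p,d=capture("scene");cv2.imwrite("pics/s1.png",cv2.resize(p[150:320,90:320,::-1],None,fx=3,fy=3))
E
```

```text
(no output)
```

View pics/s1.png

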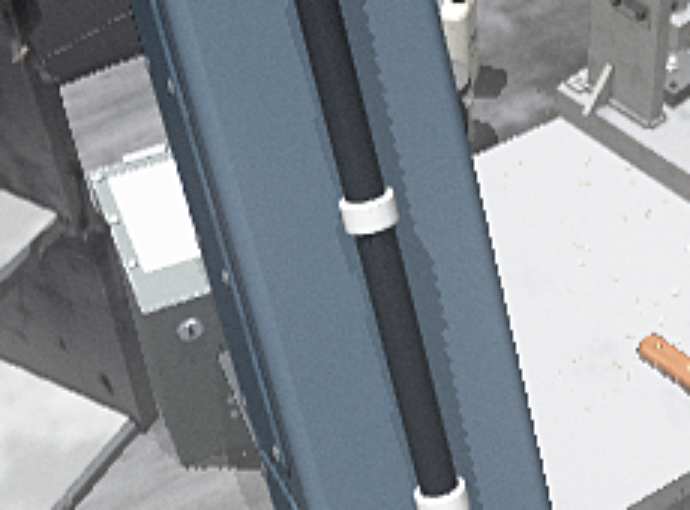

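The arm hides the knob in this view. The opening of 18.5 mm at 30 N is consistent with the knob being held.

```bash
python3 -m pendant '[[0,0.05,0,0,0,0,1],[0,0.1,0,0,0,0,1],[0,0.14,0,0,0,0,1],[0,0.17,0,0,0,0,1],[0,0.18,0,0,0,0,1],[0,0.183,0,0,0,0,1],[0,0.183,0,0,0,0,1]]'
```

```text
time_s: 4.55
position: [0.5725, -0.0256, 0.2652]
tcp_rot: [[0.984, -0.176, 0.0], [-0.176, -0.984, 0.0], [0.0, -0.0, -1.0]]
force: [1.7, 4.1, -1.1]
opening: 0.214
grasp_force: 30.0
```

```bash
python3 -m pendant '[[0,0,0,0,0,0,-0.3],[0,0,0,0,0,0,-0.3],[0,0,0,0,0,0,-0.3],[0,0,-0.1,0,0,0,-0.3],[0,0,-0.2,0,0,0,-0.3],[0,0,-0.2,0,0,0,-0.3]]'
python3 -c "from h import *;go(.394,-.2335,.20,11.6)"
```

```text
time_s: 5.15
position: [0.574, -0.0265, 0.3079]
tcp_rot: [[0.984, -0.176, 0.006], [-0.176, -0.984, -0.002], [0.006, 0.001, -1.0]]
force: [0.5, -0.8, -0.1]
opening: 0.617
grasp_force: 0.0
[-0.7071  1.1762  0.5366] [ 0.0008 -0.0019 -0.1208] 5.15 [ 0.574  -0.0265  0.3079]
```

```bash
python3 -m pendant '[[-0.2,0.3,0,0,0,0,-0.3],[-0.7,1,0.1,0,0,-0.12,-0.3],[-0.7,1,0.3,0,0,-0.12,-0.3],[-0.7,1,0.5,0,0,-0.12,-0.3],[-0.7,1,0.5,0,0,-0.12,-0.3],[-0.7,1,0.5,0,0,-0.12,-0.3],[-0.7,1,0.5,0,0,-0.12,-0.3],[-0.7,1,0.5,0,0,-0.12,-0.3]]'
python3 - <<'E'
from h import *
from rig import capture
go(.394,-.2335,.11,11.6)
p,d=capture("scene");cv2.imwrite("pics/s2.png",cv2.resize(p[140:340,110:400,::-1],None,fx=2.7,fy=2.7))
W=cloud("scene",d);m=np.zeros((420,560),bool);m[190:270,150:240]=1;m&=(W[...,2]>.205)&(W[...,2]<.225);print(W[m].mean(0),m.sum(),box(-.066,-.088))
E
```

```text
time_s: 5.95
position: [0.3991, -0.1982, 0.2047]
tcp_rot: [[0.98, 0.197, -0.001], [0.197, -0.98, 0.001], [-0.001, -0.001, -1.0]]
force: [0.7, -0.3, -0.1]
opening: 0.651
grasp_force: 0.0
[-0.0592  0.1684  0.4736] [-0.0004  0.0003 -0.0013] 5.95 [ 0.3991 -0.1982  0.2047]
[ 0.56877717 -0.02552843  0.21335567] 69 (np.float64(0.5752216486665044), np.float64(-0.024702302539056892))
```

View pics/s2.png

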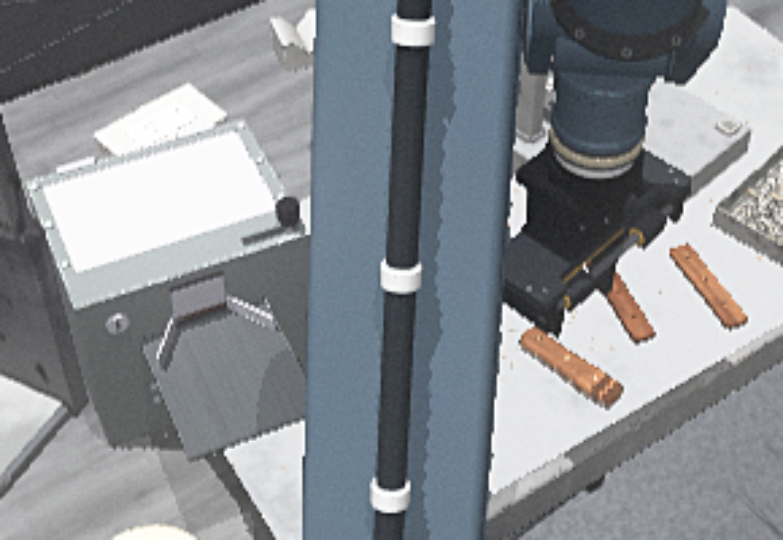

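The knob at about (289,211) in the crop now stands at the right end of its slot, 35 mm from where it started. The handle shows clearly at (570,367), so I'll cross-check its pose.

```bash
python3 - <<'E'
from h import *
from rig import capture
for c,(a,b,e,f) in dict(scene=(300,258,344,292),top=(298,222,326,276)).items():
    p,d=capture(c);W=cloud(c,d);hsv=cv2.cvtColor(p,cv2.COLOR_RGB2HSV);m=np.zeros((420,560),bool);m[b:f,a:e]=1
    m&=(W[...,2]>.012)&(W[...,2]<.025)&(hsv[...,1]>60)
    w=W[m];x=w[:,:2]-w[:,:2].mean(0);u=np.linalg.svd(x,full_matrices=False)[2][0]
    print(c,m.sum(),w.mean(0),np.degrees(np.arctan2(u[1],u[0])),cv2.minAreaRect((w[:,:2]*1000).astype(np.float32)))
E
```

```text
scene 368 [ 0.41720645 -0.2269601   0.01755148] -168.66932526867 ((419.5750427246094, -227.58468627929688), (109.56351470947266, 28.991771697998047), 11.757148742675781)
top 111 [ 0.45211028 -0.22131657  0.01826968] -173.65932870060286 ((452.0247497558594, -221.97557067871094), (47.53040313720703, 20.613388061523438), 9.639910697937012)
```

```bash
python3 -m pendant '[[-0.062,0.165,0.2,0,0,0,-0.3],[-0.062,0.165,0.4,0,0,0,-0.3],[-0.062,0.165,0.55,0,0,0,-0.3],[-0.062,0.165,0.65,0,0,0,-0.3],[-0.062,0.165,0.652,0,0,0,-0.3],[-0.062,0.165,0.652,0,0,0,-0.3]]'; python3 -m pendant '[[0,0,0,0,0,0,1],[0,0,0,0,0,0,1],[0,0,0,0,0,0,1],[0,0,0,0,0,0,1],[0,0,0,0,0,0,1],[0,0,0,0,0,0,1]]'
python3 -c "from h import *;go(*box(-.21,0),.24,-10)"
```

```text
time_s: 6.7
position: [0.3948, -0.2326, 0.0753]
tcp_rot: [[0.98, 0.2, 0.001], [0.2, -0.98, -0.001], [0.001, 0.001, -1.0]]
force: [0.5, 0.1, -0.2]
opening: 0.651
grasp_force: 0.0
time_s: 7.3
position: [0.394, -0.233, 0.0754]
tcp_rot: [[0.98, 0.199, 0.001], [0.199, -0.98, -0.001], [0.0, 0.001, -1.0]]
force: [1.3, -0.7, 6.2]
opening: 0.321
grasp_force: 30.0
[ 0.5864 -1.5128 -0.8238] [ 0.0002 -0.0002  0.1192] 7.3 [ 0.394  -0.233   0.0754]
```

```bash
python3 -m pendant '[[0,0,-0.2,0,0,0,1],[0,0,-0.4,0,0,0,1],[0,0,-0.65,0,0,0,1],[0.1,-0.2,-0.9,0,0,0,1],[0.3,-0.4,-0.95,0,0,0.03,1],[0.3,-0.65,-0.95,0,0,0.06,1],[0.4,-0.85,-0.95,0,0,0.09,1],[0.5,-1,-0.95,0,0,0.119,1]]'
python3 -c "from h import *;go(*box(-.21,0),.24,-10)"
```

```text
time_s: 8.1
position: [0.4507, -0.0147, 0.2651]
tcp_rot: [[0.984, -0.177, -0.001], [-0.177, -0.984, 0.0], [-0.001, -0.0, -1.0]]
force: [1.0, 0.0, -1.6]
opening: 0.324
grasp_force: 30.0
[-0.1    -0.4984  0.1255] [-0.      0.0005 -0.0012] 8.1 [ 0.4507 -0.0147  0.2651]
```

```bash
python3 -m pendant '[[-0.1,-0.25,0,0,0,0,1],[-0.1,-0.45,0.05,0,0,0,1],[-0.1,-0.498,0.12,0,0,0,1],[-0.1,-0.498,0.12,0,0,0,1],[-0.1,-0.498,0.12,0,0,0,1]]'
python3 - <<'E'
from h import *
from rig import capture
go(*box(-.21,0),.209,-10);go(*box(-.13,0),.209,-10)
p,d=capture("scene");cv2.imwrite("pics/s3.png",cv2.resize(p[150:320,100:300,::-1],None,fx=3.4,fy=3.4))
p,d=capture("top");cv2.imwrite("pics/t3.png",cv2.resize(p[120:280,120:340,::-1],None,fx=3.4,fy=3.4))
E
```

```text
time_s: 8.6
position: [0.4492, 0.0844, 0.2406]
tcp_rot: [[0.985, -0.172, -0.001], [-0.172, -0.985, -0.0], [-0.001, 0.001, -1.0]]
force: [-0.1, -0.7, -1.1]
opening: 0.319
grasp_force: 30.0
[-0.0046 -0.012   0.1581] [0.0002 0.0004 0.0004] 8.6 [0.4492 0.0844 0.2406]
[ 0.3954 -0.0115  0.1575] [0.0002 0.0004 0.0004] 8.6 [0.4492 0.0844 0.2406]
```

View pics/t3.png

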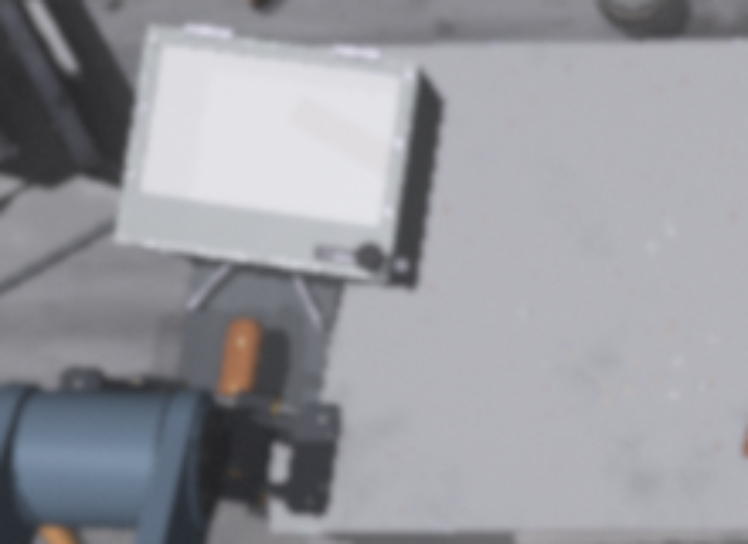

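View pics/s3.png

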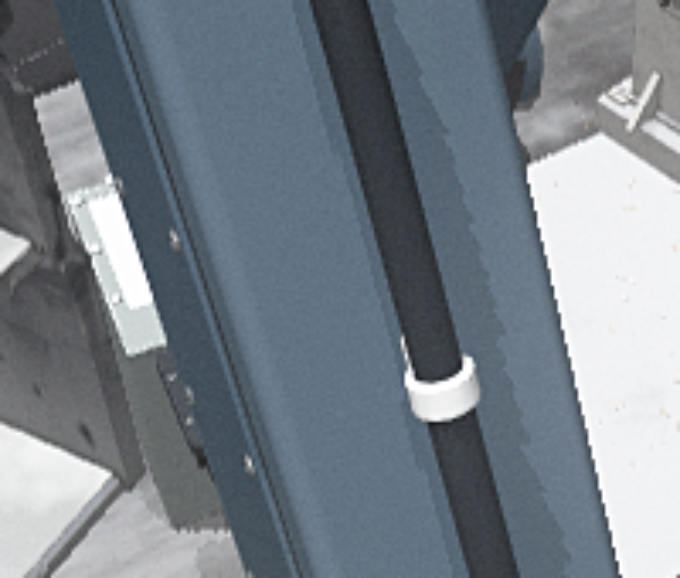

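The handle is held at (240,355) in the top crop, with its front ahead of the cheeks and roughly on the mouth axis. I'll check the lateral offset with depth.

```bash
python3 - <<'E'
from h import *
from rig import capture
p,d=capture("top");W=cloud("top",d);hsv=cv2.cvtColor(p,cv2.COLOR_RGB2HSV)
m=np.zeros((420,560),bool);m[208:240,180:202]=1;m&=(hsv[...,1]>90)&(W[...,2]>.16)
w=W[m];x=w[:,:2]-w[:,:2].mean(0);u=np.linalg.svd(x,full_matrices=False)[2][0]
print(m.sum(),w.mean(0),np.degrees(np.arctan2(u[1],u[0])),cv2.minAreaRect((w[:,:2]*1000).astype(np.float32)))
a=np.radians(-10);B=(w[:,:2]-[.6555,.0505])@np.array([[np.cos(a),-np.sin(a)],[np.sin(a),np.cos(a)]])
print("box x,y of handle part",B.min(0),B.max(0),B.mean(0))
# cheeks: z .137-.15 in front of box
z=np.load("top0.npz");W=cloud("top",z["d"])
B=(W[...,:2]-[.6555,.0505])@np.array([[np.cos(a),-np.sin(a)],[np.sin(a),np.cos(a)]])
k=(W[...,2]>.136)&(W[...,2]<.152)&(B[...,0]>-.13)&(B[...,0]<-.085)&(abs(B[...,1])<.07)
for x0 in np.arange(-.125,-.085,.01):
    q=B[k&(abs(B[...,0]-x0)<.005)][:,1];print(round(x0,3),np.sort(q).round(3))
s=(abs(W[...,2]-.13)<.004)&(B[...,0]>-.2)&(B[...,0]<-.13)&(abs(B[...,1])<.07)
print("shelf lateral",[np.percentile(B[s&(abs(B[...,0]-x)<.005)][:,1],[0,100]).round(4) for x in (-.19,-.17,-.15)])
E
```

```text
188 [0.50575861 0.07118671 0.18276471] 167.63117628922026 ((505.5409240722656, 71.79505157470703), (22.45008087158203, 53.04692459106445), 79.73869323730469)
box x,y of handle part [-0.17788695 -0.01636379] [-0.1248653   0.00623795] [-0.15105869 -0.00562989]
-0.125 [-0.051 -0.051 -0.05   0.003  0.042  0.045  0.048]
-0.115 [-0.049 -0.049 -0.048 -0.047 -0.047 -0.044 -0.044 -0.032 -0.028  0.01
  0.038  0.041  0.041  0.043  0.043  0.045]
-0.105 [-0.043 -0.042 -0.041 -0.04  -0.04  -0.039 -0.038 -0.037  0.017  0.029
  0.032  0.034  0.034  0.035  0.036  0.036  0.036  0.038  0.039]
-0.095 [-0.037 -0.035 -0.034 -0.034 -0.033 -0.032 -0.031 -0.03  -0.019  0.026
  0.027  0.028  0.028  0.029  0.029  0.03   0.032]
shelf lateral [array([-0.058 ,  0.0538]), array([-0.0578,  0.054 ]), array([-0.0576,  0.0521])]
```

```bash
python3 -m pendant '[[0,-0.014,0.08,0,0,0,1],[0,-0.014,0.157,0,0,0,1],[0.1,-0.014,0.157,0,0,0,1],[0.2,-0.014,0.157,0,0,0,1],[0.3,-0.014,0.157,0,0,0,1],[0.39,-0.014,0.157,0,0,0,1],[0.39,-0.014,0.157,0,0,0,1]]'
```

```text
time_s: 9.45
position: [0.5298, 0.072, 0.2101]
tcp_rot: [[0.984, -0.176, 0.004], [-0.176, -0.984, -0.001], [0.004, -0.0, -1.0]]
force: [0.7, 0.5, -1.4]
opening: 0.327
grasp_force: 30.0
```

```bash
python3 -m pendant '[[0,0,0.018,0,0,0,1],[0,0,0.018,0,0,0,-0.2],[0,0,0.018,0,0,0,-0.2],[0,0,0.018,0,0,0,-0.2],[0,0,0.018,0,0,0,-0.2],[0,0,-0.15,0,0,0,-0.2],[-0.2,0,-0.2,0,0,0,1],[-0.35,0,-0.2,0,0,0,1]]'
python3 -m pendant '[[0,0,0,0,0,0,1],[0,0,0,0,0,0,1],[0,0,0,0,0,0,1]]'
python3 - <<'E'
from h import *
from rig import capture
go(*box(-.182,-.002),.206,-10)
p,d=capture("top");cv2.imwrite("pics/t4.png",cv2.resize(p[160:280,150:270,::-1],None,fx=4.5,fy=4.5))
W=cloud("top",d);hsv=cv2.cvtColor(p,cv2.COLOR_RGB2HSV)
m=np.zeros((420,560),bool);m[195:250,175:215]=1;m&=(hsv[...,1]>90)&(W[...,2]>.12)
w=W[m];a=np.radians(-10);B=(w[:,:2]-[.6555,.0505])@np.array([[np.cos(a),-np.sin(a)],[np.sin(a),np.cos(a)]])
print(len(w),B.min(0),B.max(0),np.median(w[:,2]))
E
```

```text
time_s: 10.25
position: [0.4577, 0.0862, 0.2509]
tcp_rot: [[0.985, -0.173, 0.003], [-0.173, -0.985, -0.0], [0.003, -0.0, -1.0]]
force: [0.1, 0.2, -0.2]
opening: 0.489
grasp_force: 0.0
time_s: 10.55
position: [0.4594, 0.0859, 0.2498]
tcp_rot: [[0.985, -0.173, 0.002], [-0.173, -0.985, -0.0], [0.002, -0.0, -1.0]]
force: [0.5, -0.2, 0.5]
opening: 0.232
grasp_force: 0.0
[0.0859 0.0141 0.2189] [-0.0001 -0.0007  0.0002] 10.55 [0.4594 0.0859 0.2498]
270 [-0.15613994 -0.27697821] [-0.08540771  0.01075821] 0.1475857379538995
```

View pics/t4.png

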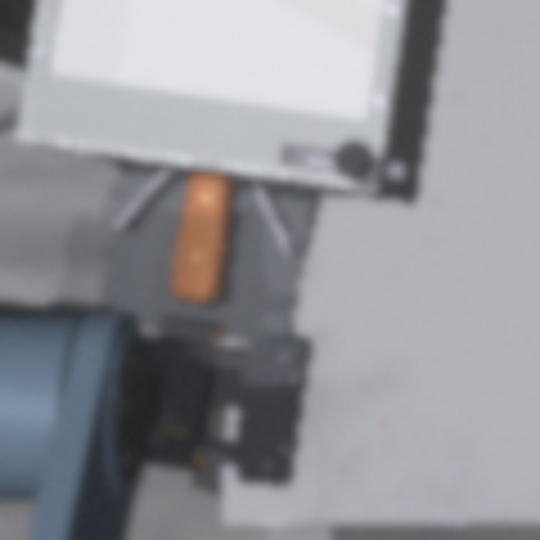

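The handle lies flat at (200,240) in the crop, with its front in the mouth and its tail clear. Next I close the fingers, lower them behind it and push.

```bash
python3 -m pendant '[[0,0.012,0.1,0,0,0,1],[0,0.012,0.215,0,0,0,1],[0,0.012,0.215,0,0,0,1],[0.1,0.012,0.215,0,0,0,1],[0.2,0.012,0.215,0,0,0,1],[0.28,0.012,0.215,0,0,0,1],[0.34,0.012,0.215,0,0,0,1],[0.39,0.012,0.215,0,0,0,1]]'; python3 -m pendant '[[0,0,0,0,0,0,1],[0,0,0,0,0,0,1]]'
python3 - <<'E'
from h import *
from rig import capture
p,d=capture("top");cv2.imwrite("pics/t5.png",cv2.resize(p[120:280,130:270,::-1],None,fx=3.7,fy=3.7))
E
```

```text
time_s: 11.4
position: [0.5356, 0.0699, 0.2069]
tcp_rot: [[0.985, -0.173, 0.001], [-0.173, -0.985, -0.0], [0.001, -0.0, -1.0]]
force: [-0.3, -0.4, -0.2]
opening: 0.004
grasp_force: 0.0
time_s: 11.6
position: [0.5342, 0.0701, 0.2065]
tcp_rot: [[0.985, -0.173, -0.001], [-0.173, -0.985, 0.0], [-0.001, 0.0, -1.0]]
force: [-0.0, -1.2, -0.2]
opening: 0.004
grasp_force: 0.0
```

View pics/t5.png

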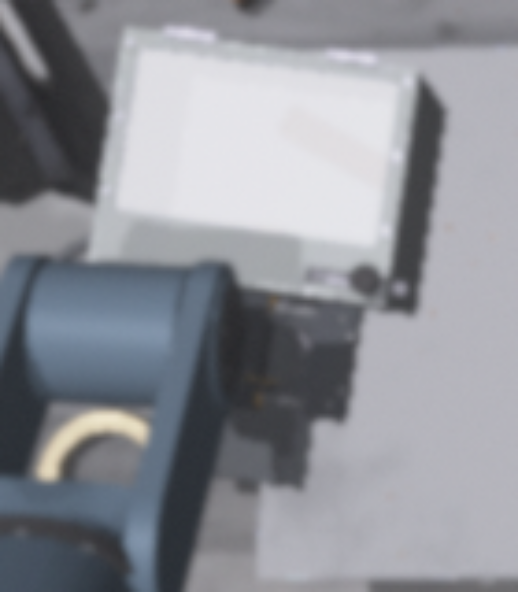

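Handle no longer visible (the gripper covers the mouth). I'll back off and check.

```bash
python3 -m pendant '[[-0.2,0,0,0,0,0,-0.3],[-0.4,0,-0.1,0,0,0,-0.3],[-0.4,0,-0.3,0,0,0,-0.3],[-0.4,0,-0.5,0,0,0,-0.3],[-0.4,0,-0.5,0,0,0,-0.3]]'
python3 - <<'E'
from h import *
from rig import capture
p,d=capture("top");cv2.imwrite("pics/t6.png",cv2.resize(p[120:280,130:270,::-1],None,fx=3.7,fy=3.7))
W=cloud("top",d);hsv=cv2.cvtColor(p,cv2.COLOR_RGB2HSV);m=(hsv[195:225,175:215,1]>90);print("brown",m.sum())
go(.5725,-.0256,.31,-10)
E
```

```text
time_s: 12.15
position: [0.4574, 0.0842, 0.3112]
tcp_rot: [[0.985, -0.172, 0.011], [-0.172, -0.985, -0.001], [0.011, -0.001, -1.0]]
force: [0.6, -0.0, -0.2]
opening: 0.376
grasp_force: 0.0
brown 0
[ 0.6672  0.4403 -0.0008] [-0.0003 -0.0021  0.0004] 12.2 [0.4563 0.0842 0.309 ]
```

View pics/t6.png

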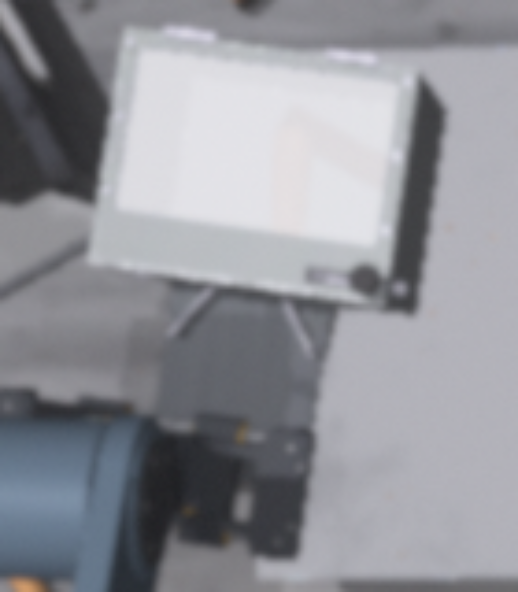

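The shelf is empty, and the handle shows faintly through the pane at (290,180), lying inside. Next: grip the knob again and slide the bolt home.

```bash
python3 -m pendant '[[0.2,0.13,0,0,0,0,-0.3],[0.4,0.26,0,0,0,0,-0.3],[0.6,0.4,0,0,0,0,-0.3],[0.667,0.44,0,0,0,0,-0.3],[0.667,0.44,0,0,0,0,-0.3],[0.667,0.44,0,0,0,0,-0.3]]'; python3 -c "from h import *;go(.5725,-.0256,.2655,-10)"
```

```text
time_s: 12.8
position: [0.5699, -0.0249, 0.305]
tcp_rot: [[0.985, -0.173, -0.005], [-0.173, -0.985, 0.002], [-0.005, -0.001, -1.0]]
force: [-1.0, 0.8, -1.1]
opening: 0.648
grasp_force: 0.0
[0.0142 0.0015 0.1972] [-0.0003  0.0016  0.0002] 12.8 [ 0.5699 -0.0249  0.305 ]
```

```bash
python3 -m pendant '[[0.01,0,0.1,0,0,0,-0.3],[0.01,0,0.2,0,0,0,-0.3],[0.01,0,0.2,0,0,0,1],[0.01,0,0.2,0,0,0,1],[0.01,0,0.2,0,0,0,1],[0.01,0,0.2,0,0,0,1],[0.01,0,0.2,0,0,0,1],[0.01,0,0.2,0,0,0,1]]'; python3 -c "from h import *;go(.5788,.0101,.2655,-10)"
```

```text
time_s: 13.6
position: [0.574, -0.0258, 0.2672]
tcp_rot: [[0.985, -0.173, 0.001], [-0.173, -0.985, 0.001], [0.001, -0.001, -1.0]]
force: [-0.5, 0.3, 2.1]
opening: 0.213
grasp_force: 30.0
[-0.0077 -0.1807  0.0086] [-0.0004 -0.0004  0.0001] 13.6 [ 0.574  -0.0258  0.2672]
```

```bash
python3 -m pendant '[[0,-0.05,0,0,0,0,1],[0,-0.1,0,0,0,0,1],[0,-0.14,0,0,0,0,1],[0,-0.17,0,0,0,0,1],[0,-0.183,0,0,0,0,1],[0,-0.187,0,0,0,0,1],[0,-0.187,0,0,0,0,1]]'
python3 -m pendant '[[0,0,0,0,0,0,-0.3],[0,0,0,0,0,0,-0.3],[0,0,0,0,0,0,-0.3],[0,0,0,0,0,0,-0.3],[0,0,-0.25,0,0,0,-0.3],[-0.4,0.7,-0.4,0,0,0,-0.3],[-0.7,1,-0.4,0,0,0,-0.3],[-0.7,1,-0.4,0,0,0,-0.3]]'
python3 -m pendant '[[0,0.3,0,0,0,0,-0.3],[0,0.3,0,0,0,0,-0.3],[0,0.3,0,0,0,0,-0.3],[0,0.3,0,0,0,0,-0.3]]'
python3 - <<'E'
from h import *
from rig import capture
p,d=capture("scene");cv2.imwrite("pics/s7.png",cv2.resize(p[150:320,90:320,::-1],None,fx=3,fy=3))
W=cloud("scene",d);m=np.zeros((420,560),bool);m[190:270,150:240]=1;m&=(W[...,2]>.205)&(W[...,2]<.225);print(W[m].mean(0),m.sum())
E
```

```text
time_s: 14.3
position: [0.5805, 0.0103, 0.2671]
tcp_rot: [[0.985, -0.172, 0.001], [-0.172, -0.985, -0.003], [0.001, 0.003, -1.0]]
force: [-0.9, -4.6, 5.6]
opening: 0.215
grasp_force: 30.0
time_s: 15.1
position: [0.4761, -0.0963, 0.3366]
tcp_rot: [[0.985, -0.171, 0.001], [-0.171, -0.985, -0.0], [0.001, 0.0, -1.0]]
force: [0.6, -1.0, -0.9]
opening: 0.646
grasp_force: 0.0
time_s: 15.5
position: [0.4667, -0.1541, 0.3359]
tcp_rot: [[0.985, -0.173, -0.0], [-0.173, -0.985, 0.001], [-0.001, -0.001, -1.0]]
force: [0.2, -0.6, -0.3]
opening: 0.648
grasp_force: 0.0
[0.57575474 0.01092516 0.21425056] 50
```

View pics/s7.png

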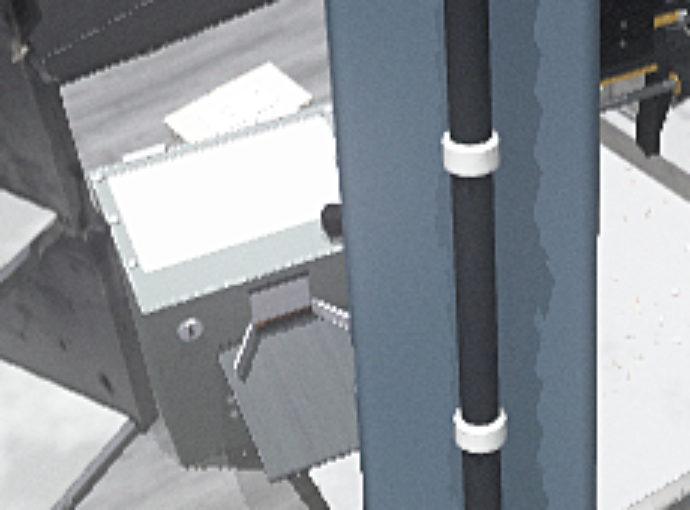

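The flap at (280,297) is shut, the shelf is empty, and the knob is back at its home position at (332,220), partly hidden by the arm.

```bash
python3 -c "
from rig import bot
print(bot.hand_in())"
```

```text
the job is handed in; nothing more can be done
None
```

The job is handed in: the rejected handle is in the box, the flap is shut behind it, the bolt is back home and I did not touch the loose scales; the hand-in gave no verdict.

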